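Roll the nail box to the stop and weigh it

TASK

Two like nail boxes stand here, one of them on the roller strip. Roll that one along the rollers (do not carry it) until it is up against the end stop. Then lift it off by its dowel handle, set it upright in the middle of the bench scale's pan and let go.

Things in the scene. Friction and masses are not known exactly. Their poses are not given: they have to be found in the camera images.
- nail_box: Open plywood box on the roller strip (its twin on the bench is not wanted), 90 mm (x) by 140 mm (y, along the strip), 0.3 to 0.6 kg. Origin: centre of underside, z up. Sides 49 mm high; the two end boards (9 mm thick) rise to 120 mm, their upper part 42 mm wide. Handle: round dowel, 20 mm diameter, along y between the end boards (122 mm free), axis 104 mm above the underside, over the middle line.
- roller_strip: Fixed level strip, 130 mm (x) by 370 mm (y). Origin: middle of its footprint on the bench, z up. Ten free rollers, tops 54 mm up; the box rolls along y with under 2 N. Side rails 64 mm high, 110 mm apart inside. End stop: dark plate across the +y end, inner face at y = +165 mm, 94 mm high; the -y end is open. Box against stop: its origin at y = +95 mm. It starts at y = -115 to -45 mm.
- scale: Fixed bench scale with a flat steel pan, 170 mm (its x) by 210 mm (its y), top 50 mm above the bench, no rim. Origin: on the bench under the centre of the pan; z up. The lower grey display housing sticks out on the -x side. The pan does not sink.
Not all that is in view belongs to the job. What is shaped like the nail_box but black, pink or purple is not meant.

How it is judged:
By the outcome, as a careful person would: the job done as asked, in the order asked, and still so for the second after the job is handed in, with the robot touching nothing.
It also fails if it takes over 43 s, if anything falls off the work surface, if the arm or the gripper's body presses on something with over 40 N, if the wrist force passes 120 N, or if a joint passes its speed limit or range.

ROBOT

A 6-joint arm with a two-finger parallel gripper is mounted at the origin on the work surface. World frame = base frame: x ahead of the robot, y to its left, z up, the work surface at z = 0. Lengths are in mm, angles in rad, forces in N, time in s.
With the tool pointing down it reaches from about 350 to 775 mm from the base axis. Payload 7.3 kg.
Tool frame: the origin (TCP) lies between the finger pads; the fingertips stand 14 mm ahead of it and the grasp point (between the pads) lies 5 mm behind it; z points along the fingers, y is the line along which they close (so a half turn about z gives the same grasp; the last joint's range is limited). The gripper opens to 92 mm and grips with 3 to 60 N. Pads are 19 mm wide; open, the fingers measure 130 mm over their backs; the gripper's body (75 mm by 190 mm) begins 47 mm behind the grasp point.
Start: joints at [-1.318, 0.342, 1.524, -0, 1.275, -0.146], TCP at [203.887, -483.811, 240.741] pointing down, gripper open.
Joint ranges: [-2.53, 2.53], [-0.77, 2.02], [0.04, 2.7], [-1, 4.14], [0.28, 2.66], [-3.11, 3.11]. Speed limits (rad/s): [2.57, 2.57, 3.14, 3.14, 3.14, 3.14].

INTERFACE

Orientations are given as [roll, pitch, yaw] about the fixed x, y, z axes, in that order (R = Rz(yaw) Ry(pitch) Rx(roll)).
In Python, from plant import get_obs, cams, close_job gives the robot as it stands. The module is installed in compiled form; this text tells all that it offers.
- The arm moves only by the shell command python3 -m creep 'ROWS'. ROWS is JSON, a list of rows, each an object of numbers: "hand": the opening, from 0 (shut) to 1 (fully open); "tx", "ty", "tz": the shift along the tool's x, y, z in m; "spin": the turn about the tool's z in degrees. In form: [{"hand": .., "tx": .., "ty": .., "tz": .., "spin": ..}, ...]. A call has 1 to 5 rows; each row shifts and turns the commanded pose from where the row before left it, along the tool's axes as they then stand; what a row does not reach is not made up. A row lasts 1/8 s, in which the tool goes at most 62.5 mm and 10.7 degrees, less where a joint would pass 70% of its speed; a pose out of reach is approached as far as the arm can. A call is refused whole if a number of a shift passes 0.0625 or a number of a turn 10.7, either way. A call with a gripper value outside its range is refused whole. The fingers move at their own pace and stop on an object; the grip force is fixed at half the most. Time passes only in rows, so rows that do not move let the fingers close. It gives the time, the measured TCP pose, the force, the opening and the grip force at its end, in the units of the state.
- get_obs(): the state, without advancing time (a new reading comes with each control period).
- cams.capture(name): name is "scene" or "side" or "wrist"; returns a dict with "color" (400x640x3 uint8, red, green, blue), "K" (3x3 intrinsics, pixels), "k1" (the pictures are not rectified: a ray, as slopes to the right and down, at radius r is drawn at 1 + k1 r^2 times it, then the intrinsics apply), "R" (3x3) and "t" (3): a world point X has camera coordinates R X + t. Camera axes: x right, y down, z forward; pixel columns grow to the right and rows downward; lengths in mm; the calibration is good to about 2 mm. A picture is of the moment at which its call begins. There is no depth.
- close_job(): hands the job in; it is judged then, once.
The state is a dict: "time": time; "joint_positions": joint angles; "dq": joint speeds; "tau": joint torques, N m; "tool_pos": TCP position; "tcp_rot": TCP orientation; "contact_force": force on the tool from outside, world axes, zero at the start; "moment": the same for the moment, N m; "grip_width": finger opening in mm; "finger_force": force on a finger pad.
Only numpy, scipy, OpenCV 4.12 (cv2) and the standard library are available. Lean on these libraries where they do the work, as an engineer would, in place of code of your own. Each camera call takes 0.05 s, during which the arm holds its last target. There are 200 camera calls.

## Working session

There is one attempt and no reset: what is moved stays moved. The work goes in short steps, Python scripts to look and compute and a shell command to move; the robot and the scene stay as the last step left them, time stands still between calls to the robot, and variables do not carry over. Pictures are saved under pics/ and viewed, at most 10 in all, crops included, and the job is handed in when it is done.

```bash
mkdir -p pics; cat > h.py <<'E'
import numpy as np, cv2
from plant import get_obs, cams
def snap(n,f):
    c=cams.capture(n); cv2.imwrite('pics/'+f,c['color'][:,:,::-1]); np.savez('pics/'+f+'.npz',**{k:np.array(v) for k,v in c.items()}); return c
def load(f): return np.load('pics/'+f+'.npz')
def ray(c,px):
    K=c['K']; k1=float(c['k1'])
    u=cv2.undistortPoints(np.array([[px]],float),K,np.array([k1,0,0,0,0]))[0,0]
    d=c['R'].T@np.array([u[0],u[1],1]); return -c['R'].T@c['t'],d/np.linalg.norm(d)
def onz(c,px,z):
    o,d=ray(c,px); return (o+d*(z-o[2])/d[2]).round(1)
def proj(c,X):
    return cv2.projectPoints(np.array([X],float),cv2.Rodrigues(c['R'])[0],c['t'],c['K'],np.array([float(c['k1']),0,0,0,0]))[0][0,0].round(1)
E
python3 - <<'E'
from h import *
a=snap('scene','a.png');b=snap('side','b.png');snap('wrist','w.png')
for c in(a,b): print((-c['R'].T@c['t']).round(), c['R'][2].round(2))
print(get_obs())
E
```

```text
[1334.  605.  857.] [-0.63 -0.45 -0.63]
[310. 925. 820.] [ 0.18 -0.76 -0.63]
{'time': 0.15, 'joint_positions': array([-1.31802207e+00,  3.42564194e-01,  1.52473723e+00,  4.46342448e-06,
        1.27541260e+00, -1.45986021e-01]), 'dq': array([ 0.00045553, -0.00152705, -0.00303625,  0.00150365, -0.00052414,
       -0.00078017]), 'tau': array([ 1.51582899e-03, -4.31469226e+01, -2.44352621e+01,  7.18481862e-02,
        5.38255053e-02, -7.61319029e-05]), 'tool_pos': array([ 203.80632697, -483.53811644,  240.22489187]), 'tcp_rot': array([-3.14048383e+00, -1.67346686e-04,  3.98758884e-01]), 'contact_force': array([0.41435345, 0.06217158, 0.85841733]), 'moment': array([0.00722518, 0.03978797, 0.03553682]), 'finger_force': 0.0, 'grip_width': 91.67123768095745}
```

View pics/a.png

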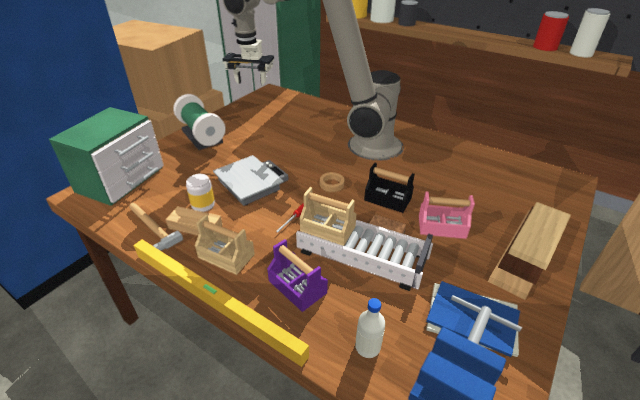

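View pics/b.png

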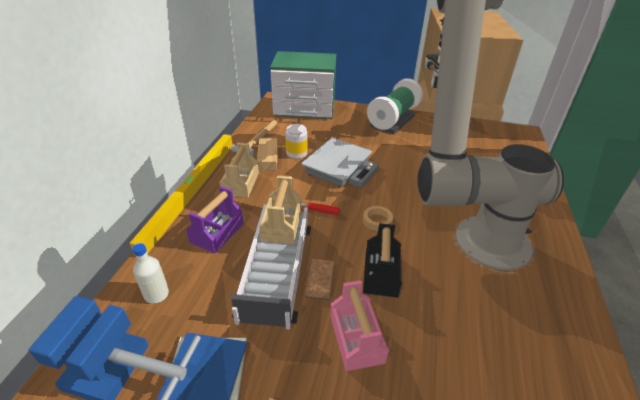

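The scene view shows these candidates for the wanted box:
- plywood box on the rollers: scene (327,217), side (281,212)
- plywood twin on the bench: scene (225,247), side (242,168)
- purple box (297,275), black box (389,187) and pink box (446,215): excluded by colour

I choose the box on the rollers. The end stop is the dark plate at scene (423,258) and side (265,307). The scale is at scene (250,180) and side (338,162). I'll check with one close crop.

```bash
python3 - <<'E'
import cv2,numpy as np
a=cv2.imread('pics/a.png')[140:290,200:440];b=cv2.imread('pics/b.png')[130:330,225:385]
a=cv2.resize(a,(800,500)) if 0 else cv2.resize(a,None,fx=2.0,fy=2.0,interpolation=cv2.INTER_CUBIC)
b=cv2.resize(b,None,fx=2,fy=2,interpolation=cv2.INTER_CUBIC)
o=np.zeros((400,800,3),np.uint8);o[:300,:480]=a;o[:400,480:800]=b
cv2.imwrite('pics/c.png',o)
E
```

```text
(no output)
```

View pics/c.png

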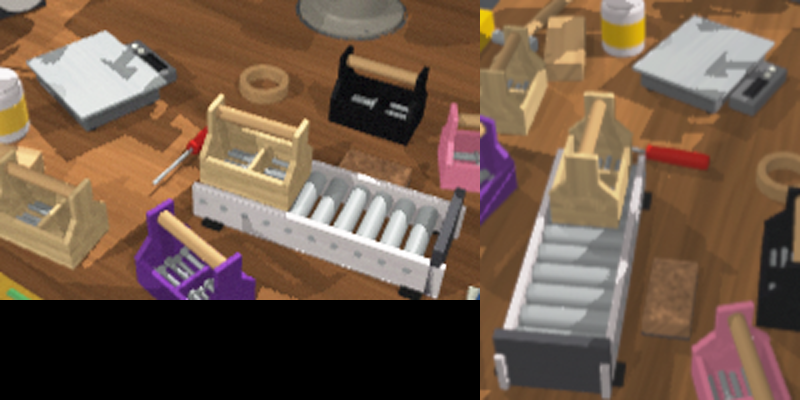

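The crop confirms it: the open plywood box on the rollers has its dowel from scene (308,193) to (350,205). The pan is empty; the dark patch on it is a shadow. The housing is on the robot side, at scene (277,170). The purple box stands close beside the strip.

```bash
python3 - <<'E'
from h import *
a=load('a.png');b=load('b.png')
S=lambda x,y:(x/2+200,y/2+140)
D=lambda x,y:((x-480)/2+225,y/2+130)
print('dowel a',[onz(a,S(*p),160)for p in((215,106),(301,130))])
print('dowel b',[onz(b,D(*p),160)for p in((567,150),(596,103))])
print('rail a',[onz(a,S(*p),64)for p in((194,186),(436,264))])
print('rails b',[onz(b,D(*p),64)for p in((553,155),(497,335),(642,155),(608,345))])
print('stop b top',[onz(b,D(*p),94)for p in((496,333),(611,333))])
print('pan a',[onz(a,S(*p),50)for p in((28,64),(92,32),(163,82),(92,122))])
print('pan b',[onz(b,D(*p),50)for p in((635,70),(697,18),(776,45),(712,108))])
# masks: dowel-ish colour hsv
for f,(x,y) in(('a.png',(329,199)),('b.png',(281,195)),('a.png',(250,172))):
    im=load(f)['color'];print(cv2.cvtColor(im,cv2.COLOR_RGB2HSV)[y,x])
E
```

```text
dowel a [array([599. ,  75.4, 160. ]), array([576.2, 205.6, 160. ])]
dowel b [array([612.5, 194. , 160. ]), array([607.9,  87.9, 160. ])]
rail a [array([671.2,  87.5,  64. ]), array([611.4, 436.9,  64. ])]
rails b [array([672.3, 103.8,  64. ]), array([622.6, 421.2,  64. ]), array([547.1,  69.2,  64. ]), array([495.4, 401. ,  64. ])]
stop b top [array([612.4, 439. ,  94. ]), array([489.6, 405.6,  94. ])]
pan a [array([ 571.8, -358.8,   50. ]), array([ 426.2, -335.5,   50. ]), array([ 478. , -122.7,   50. ]), array([ 631.6, -149.7,   50. ])]
pan b [array([ 622.7, -159. ,   50. ]), array([ 557.8, -356.9,   50. ]), array([ 401. , -303.9,   50. ]), array([474.2, -88.7,  50. ])]
[ 18 102 239]
[ 17 113 225]
[ 83   4 227]
```

```bash
python3 -m creep '[{"hand":1,"spin":-10.6},{"hand":1,"spin":-10.6},{"hand":1,"spin":-10.6},{"hand":1,"spin":-10.6},{"hand":1,"spin":-10.6}]'; python3 -m creep '[{"hand":1,"spin":-10.6},{"hand":1,"spin":-10.6},{"hand":1,"spin":-2.2},{"hand":1}]'
cat >> h.py <<'E'
from scipy.spatial.transform import Rotation as Ro
def delta(X):
    o=get_obs(); return (Ro.from_euler('xyz',o['tcp_rot']).as_matrix().T@(np.array(X)-o['tool_pos'])).round(1), np.degrees(o['tcp_rot']).round(2), o['tool_pos'].round(1)
E
python3 -c "
from h import *
print(delta([598,141,240]))"
```

```text
(array([ 605.8, -422.5,    0.8]), array([-1.7994e+02, -1.0000e-02,  2.2850e+01]), array([ 203.8, -483.5,  240.2]))invalid input at $[0]: expected keys hand, tx, ty, tz, spin
invalid input at $[0]: expected keys hand, tx, ty, tz, spin
```

```bash
python3 -m creep '[{"hand":1,"tx":0,"ty":0,"tz":0,"spin":-10.6},{"hand":1,"tx":0,"ty":0,"tz":0,"spin":-10.6},{"hand":1,"tx":0,"ty":0,"tz":0,"spin":-10.6},{"hand":1,"tx":0,"ty":0,"tz":0,"spin":-10.6},{"hand":1,"tx":0,"ty":0,"tz":0,"spin":-10.6}]'; python3 -m creep '[{"hand":1,"tx":0,"ty":0,"tz":0,"spin":-10.6},{"hand":1,"tx":0,"ty":0,"tz":0,"spin":-10.6},{"hand":1,"tx":0,"ty":0,"tz":0,"spin":-2.2},{"hand":1,"tx":0,"ty":0,"tz":0,"spin":0}]'
python3 -c "
from h import *
print(delta([598,141,240]))"
```

```text
time: 0.78
tool_pos: [203.9, -483.6, 240.4]
tcp_rot: [-3.141, -0.001, 1.33]
contact_force: [0.7, 0.9, -0.6]
grip_width: 91.8
finger_force: 0.0
time: 1.27
tool_pos: [203.9, -483.7, 240.5]
tcp_rot: [-3.142, -0.0, 1.732]
contact_force: [-0.4, 0.1, -0.7]
grip_width: 92.0
finger_force: 0.0
(array([553.4, 489.2,   0.7]), array([-1.800e+02, -2.000e-02,  9.922e+01]), array([ 203.9, -483.7,  240.5]))
```

```bash
python3 -m creep '[{"hand":1,"tx":0.027,"ty":0.05,"tz":0,"spin":0},{"hand":1,"tx":0.027,"ty":0.05,"tz":0,"spin":0},{"hand":1,"tx":0.027,"ty":0.05,"tz":0,"spin":0},{"hand":1,"tx":0.027,"ty":0.05,"tz":0,"spin":0},{"hand":1,"tx":0.027,"ty":0.05,"tz":-0.03,"spin":0}]'; python3 -m creep '[{"hand":1,"tx":0.027,"ty":0.05,"tz":-0.03,"spin":0},{"hand":1,"tx":0.027,"ty":0.05,"tz":-0.03,"spin":0},{"hand":1,"tx":0,"ty":0,"tz":0,"spin":0}]'
python3 -c "
from h import *
c=snap('wrist','w2.png')
print((-c['R'].T@c['t']).round(),c['R'].round(2))
print(delta([598,141,240]))"
```

```text
time: 1.9
tool_pos: [428.2, -309.2, 268.3]
tcp_rot: [-3.139, -0.004, 1.731]
contact_force: [-0.1, -1.3, -0.1]
grip_width: 91.9
finger_force: 0.0
time: 2.28
tool_pos: [518.2, -241.6, 330.1]
tcp_rot: [3.138, 0.002, 1.736]
contact_force: [-0.2, -0.1, -0.4]
grip_width: 91.9
finger_force: 0.0
[ 505. -169.  474.] [[ 0.99  0.16  0.  ]
 [ 0.16 -0.95  0.27]
 [ 0.05 -0.27 -0.96]]
(array([365.4, 143.1,  88.3]), array([1.7996e+02, 6.0000e-02, 9.9390e+01]), array([ 516.3, -242.8,  328.5]))
```

View pics/w2.png

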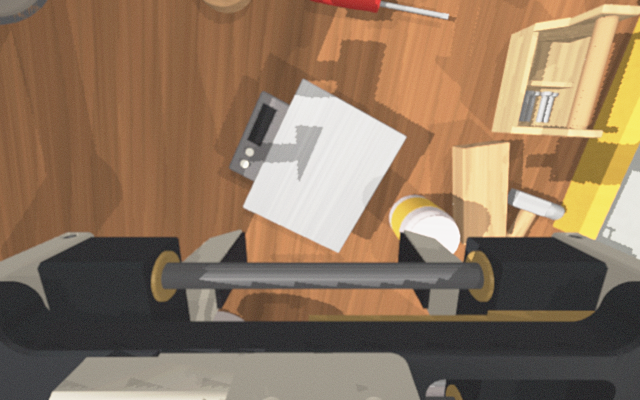

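The wrist view shows the whole pan with corners at about (304,80), (406,136), (340,251) and (244,207). The housing is at (262,135), and a glue jar stands close to the far side at (425,225).

```bash
python3 - <<'E'
from h import *
c=load('w2.png');P=np.array([onz(c,p,50) for p in((304,80),(406,136),(340,251),(244,207))]);print(P,P.mean(0))
print([np.linalg.norm(P[i]-P[i-1]).round() for i in range(4)])
im=c['color'];hsv=cv2.cvtColor(im,cv2.COLOR_RGB2HSV)
m=((hsv[...,1]<25)&(hsv[...,2]>90)).astype(np.uint8);m[260:]=0
n,l=cv2.connectedComponents(m);q=(l==l[150,355]).astype(np.uint8)
k=max(cv2.findContours(q,0,2)[0],key=cv2.contourArea)
W=np.array([onz(c,tuple(map(float,p[0])),50)[:2] for p in k],np.float32);r=cv2.minAreaRect(W);print(r)
print('jar',onz(c,(430,225),50))
print(delta([598,141,240]))
E
```

```text
[[ 473.8 -120.7   50. ]
 [ 631.5 -171.    50. ]
 [ 569.9 -367.    50. ]
 [ 408.7 -317.5   50. ]] [ 520.975 -244.05    50.   ]
[np.float64(207.0), np.float64(166.0), np.float64(205.0), np.float64(169.0)]
((498.96337890625, -237.34658813476562), (209.2338409423828, 212.00082397460938), 71.77236938476562)
jar [ 702.9 -299.2   50. ]
(array([365.4, 143.1,  88.3]), array([1.7996e+02, 6.0000e-02, 9.9390e+01]), array([ 516.3, -242.8,  328.5]))
```

The hand-picked corners give a pan of 206 × 167 mm against the 210 × 170 mm stated, which is good. Its centre is (521, -244) and its long axis lies at about 72°. Next I go above the box.

```bash
python3 -m creep '[{"hand":1,"tx":0.045,"ty":0.018,"tz":0,"spin":0},{"hand":1,"tx":0.045,"ty":0.018,"tz":0,"spin":0},{"hand":1,"tx":0.045,"ty":0.018,"tz":0,"spin":0},{"hand":1,"tx":0.045,"ty":0.018,"tz":0,"spin":0},{"hand":1,"tx":0.045,"ty":0.018,"tz":0,"spin":0}]'; python3 -m creep '[{"hand":1,"tx":0.045,"ty":0.018,"tz":0,"spin":0},{"hand":1,"tx":0.045,"ty":0.018,"tz":0,"spin":0},{"hand":1,"tx":0,"ty":0,"tz":0,"spin":0},{"hand":1,"tx":0,"ty":0,"tz":0,"spin":0}]'
python3 -c "
from h import *
c=snap('wrist','w3.png')
print(delta([598,141,240]))"
```

```text
time: 2.95
tool_pos: [567.2, -7.4, 327.2]
tcp_rot: [-3.139, -0.0, 1.729]
contact_force: [0.7, -0.2, -0.5]
grip_width: 91.9
finger_force: 0.0
time: 3.45
tool_pos: [588.5, 85.9, 327.3]
tcp_rot: [-3.14, 0.001, 1.731]
contact_force: [0.6, -0.6, 0.5]
grip_width: 91.8
finger_force: 0.0
(array([53.3, 18.2, 87.6]), array([-1.7992e+02,  3.0000e-02,  9.9130e+01]), array([588.7,  85.5, 327.6]))
```

View pics/w3.png

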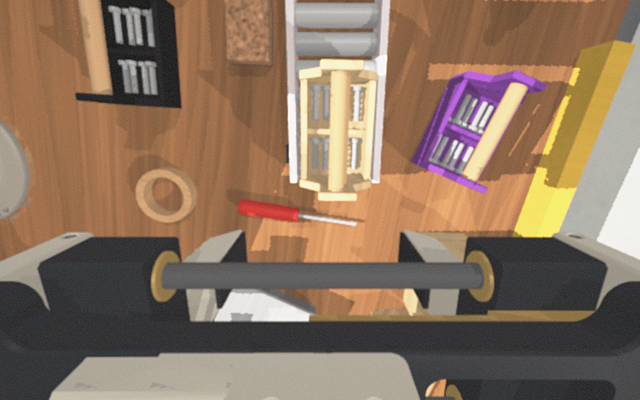

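The wrist view shows the dowel running from (340,69) to (339,192), in line with the rails at columns 291 and 382. The empty rollers lie above it in the picture.

```bash
python3 - <<'E'
from h import *
c=load('w3.png');A=onz(c,(340,69),165);B=onz(c,(339,192),165);print(A,B,np.linalg.norm(A-B),np.degrees(np.arctan2(*(A-B)[1::-1])))
print([onz(c,p,64) for p in((289,20),(291,180),(386,20),(380,180))])
M=(A+B)/2
print(M,delta([M[0],M[1],153]))
E
```

```text
[586.3 209.3 165. ] [607.3  85.7 165. ] 125.37128857916395 99.64263877876925
[array([515.9, 271.7,  64. ]), array([544.9,  68.5,  64. ]), array([636.6, 291. ,  64. ]), array([673. ,  89.1,  64. ])]
[596.8 147.5 165. ] (array([ 60. ,  18.1, 174.6]), array([-1.7992e+02,  3.0000e-02,  9.9130e+01]), array([588.7,  85.5, 327.6]))
```

```bash
python3 -m creep '[{"hand":1,"tx":0.03,"ty":0.009,"tz":0.02,"spin":-0.5},{"hand":1,"tx":0.03,"ty":0.009,"tz":0.04,"spin":0},{"hand":1,"tx":0,"ty":0,"tz":0.045,"spin":0},{"hand":1,"tx":0,"ty":0,"tz":0.045,"spin":0},{"hand":1,"tx":0,"ty":0,"tz":0.024,"spin":0}]'; python3 -m creep '[{"hand":1,"tx":0,"ty":0,"tz":0,"spin":0},{"hand":0.5,"tx":0,"ty":0,"tz":0,"spin":0},{"hand":0.35,"tx":0,"ty":0,"tz":0,"spin":0},{"hand":0,"tx":0,"ty":0,"tz":0,"spin":0},{"hand":0,"tx":0,"ty":0,"tz":0,"spin":0}]'; python3 -m creep '[{"hand":0,"tx":0,"ty":0,"tz":0,"spin":0},{"hand":0,"tx":0,"ty":0,"tz":0,"spin":0}]'
```

```text
time: 4.12
tool_pos: [595.6, 147.3, 151.5]
tcp_rot: [-3.138, 0.0, 1.739]
contact_force: [0.6, 0.3, -0.1]
grip_width: 91.8
finger_force: 0.0
time: 4.75
tool_pos: [597.0, 149.5, 154.8]
tcp_rot: [3.141, 0.0, 1.741]
contact_force: [-0.2, -0.3, 0.1]
grip_width: 56.1
finger_force: 0.0
time: 5.0
tool_pos: [596.8, 149.5, 154.2]
tcp_rot: [-3.142, 0.0, 1.741]
contact_force: [0.1, 0.3, -0.8]
grip_width: 36.5
finger_force: 0.0
```

```bash
python3 -m creep '[{"hand":0,"tx":0,"ty":0,"tz":0,"spin":0},{"hand":0,"tx":0,"ty":0,"tz":0,"spin":0},{"hand":0,"tx":0,"ty":0,"tz":0,"spin":0},{"hand":0,"tx":0,"ty":0,"tz":0,"spin":0}]'
```

```text
time: 5.5
tool_pos: [596.7, 149.4, 154.1]
tcp_rot: [-3.141, 0.0, 1.741]
contact_force: [-0.2, -0.6, -1.2]
grip_width: 19.5
finger_force: 29.9
```

```bash
python3 -m creep '[{"hand":0,"tx":0.004,"ty":0,"tz":0,"spin":0},{"hand":0,"tx":0.008,"ty":0,"tz":0,"spin":0},{"hand":0,"tx":0.011,"ty":0,"tz":0,"spin":0},{"hand":0,"tx":0.011,"ty":0,"tz":0,"spin":0},{"hand":0,"tx":0.011,"ty":0,"tz":0,"spin":0}]'; python3 -m creep '[{"hand":0,"tx":0.011,"ty":0,"tz":0,"spin":0},{"hand":0,"tx":0.011,"ty":0,"tz":0,"spin":0},{"hand":0,"tx":0.011,"ty":0,"tz":0,"spin":0},{"hand":0,"tx":0.011,"ty":0,"tz":0,"spin":0},{"hand":0,"tx":0.011,"ty":0,"tz":0,"spin":0}]'; python3 -m creep '[{"hand":0,"tx":0.011,"ty":0,"tz":0,"spin":0},{"hand":0,"tx":0.011,"ty":0,"tz":0,"spin":0},{"hand":0,"tx":0.011,"ty":0,"tz":0,"spin":0},{"hand":0,"tx":0.011,"ty":0,"tz":0,"spin":0},{"hand":0,"tx":0.006,"ty":0,"tz":0,"spin":0}]'
```

```text
time: 6.12
tool_pos: [589.0, 194.8, 154.1]
tcp_rot: [-3.142, 0.0, 1.741]
contact_force: [-0.1, -0.4, -3.0]
grip_width: 19.3
finger_force: 29.9
time: 6.75
tool_pos: [579.7, 248.7, 154.2]
tcp_rot: [-3.141, 0.0, 1.741]
contact_force: [0.6, -0.6, -3.1]
grip_width: 18.9
finger_force: 29.9
time: 7.38
tool_pos: [571.3, 298.1, 154.2]
tcp_rot: [-3.142, 0.0, 1.741]
contact_force: [0.2, 0.7, -3.1]
grip_width: 19.0
finger_force: 29.9
```

Vertical force is -3 N, so the grip is taking some of the box's weight. I'll press it down a little so it sits fully on the rollers.

```bash
python3 -m creep '[{"hand":0,"tx":0,"ty":0,"tz":0.0005,"spin":0},{"hand":0,"tx":0,"ty":0,"tz":0,"spin":0}]';  python3 -m creep '[{"hand":0,"tx":0,"ty":0,"tz":0.0005,"spin":0},{"hand":0,"tx":0,"ty":0,"tz":0,"spin":0}]'
```

```text
time: 7.62
tool_pos: [571.5, 297.1, 154.2]
tcp_rot: [3.141, 0.0, 1.741]
contact_force: [-2.5, -0.0, 1.1]
grip_width: 19.2
finger_force: 29.9
time: 7.88
tool_pos: [571.6, 297.1, 154.1]
tcp_rot: [3.141, -0.0, 1.741]
contact_force: [-2.9, -0.4, 6.5]
grip_width: 19.2
finger_force: 29.9
```

```bash
python3 -m creep '[{"hand":0,"tx":0.008,"ty":0,"tz":-0.0003,"spin":0},{"hand":0,"tx":0.01,"ty":0,"tz":0,"spin":0},{"hand":0,"tx":0.01,"ty":0,"tz":0,"spin":0},{"hand":0,"tx":0.006,"ty":0,"tz":0,"spin":0},{"hand":0,"tx":0.004,"ty":0,"tz":0,"spin":0}]';  python3 -m creep '[{"hand":0,"tx":0.003,"ty":0,"tz":0,"spin":0},{"hand":0,"tx":0.003,"ty":0,"tz":0,"spin":0},{"hand":0,"tx":0.002,"ty":0,"tz":0,"spin":0}]'
python3 -c "
from h import *
print(delta([597,149.4,154])); c=snap('side','b2.png')
im=cv2.resize(c['color'][180:330,220:320,::-1],None,fx=4,fy=4,interpolation=2);cv2.imwrite('pics/b2c.png',im)"
```

```text
time: 8.5
tool_pos: [565.1, 335.9, 154.0]
tcp_rot: [3.14, -0.0, 1.742]
contact_force: [-2.2, -0.2, 5.7]
grip_width: 19.0
finger_force: 29.9
time: 8.88
tool_pos: [563.9, 343.6, 154.0]
tcp_rot: [3.14, -0.0, 1.741]
contact_force: [-1.5, -1.1, 4.7]
grip_width: 19.1
finger_force: 29.9
(array([-1.97e+02, -4.00e-01, -1.00e-01]), array([ 1.7991e+02, -2.0000e-02,  9.9780e+01]), array([563.9, 343.6, 154. ]))
```

View pics/b2c.png

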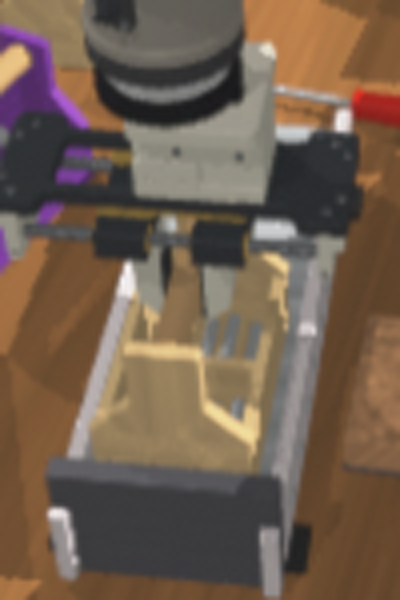

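The crop shows the box level on the rollers, held by its dowel, with the end board at (165,440) just short of or against the stop at (165,480). There is no stop force yet, so I'll creep on.

```bash
python3 -m creep '[{"hand":0,"tx":0.003,"ty":0,"tz":0,"spin":0},{"hand":0,"tx":0.002,"ty":0,"tz":0,"spin":0},{"hand":0,"tx":0,"ty":0,"tz":0,"spin":0}]';  python3 -m creep '[{"hand":0,"tx":0.002,"ty":0,"tz":0,"spin":0},{"hand":0,"tx":0.002,"ty":0,"tz":0,"spin":0},{"hand":0,"tx":0,"ty":0,"tz":0,"spin":0}]'
```

```text
time: 9.3
tool_pos: [563.1, 348.6, 154.0]
tcp_rot: [3.14, -0.001, 1.741]
contact_force: [-1.5, 0.5, 5.1]
grip_width: 19.2
finger_force: 29.9
time: 9.68
tool_pos: [562.4, 352.4, 154.0]
tcp_rot: [3.14, -0.001, 1.741]
contact_force: [-0.6, 1.6, 4.5]
grip_width: 19.6
finger_force: 29.9
```

```bash
python3 -m creep '[{"hand":0,"tx":0.002,"ty":0,"tz":0,"spin":0},{"hand":0,"tx":0.002,"ty":0,"tz":0,"spin":0},{"hand":0,"tx":0,"ty":0,"tz":0,"spin":0}]';  python3 -m creep '[{"hand":0,"tx":0.002,"ty":0,"tz":0,"spin":0},{"hand":0,"tx":0,"ty":0,"tz":0,"spin":0}]'
```

```text
time: 10.05
tool_pos: [562.6, 354.1, 154.2]
tcp_rot: [3.14, 0.003, 1.741]
contact_force: [1.5, -7.0, 8.0]
grip_width: 19.2
finger_force: 29.9
time: 10.3
tool_pos: [562.6, 354.9, 154.7]
tcp_rot: [3.139, 0.005, 1.74]
contact_force: [-0.3, -11.7, 10.4]
grip_width: 19.2
finger_force: 29.9
```

The stop shows as -11.7 N after 208 mm of travel; about 205 to 210 mm was expected. Now I relieve the push slightly and lift.

```bash
python3 -m creep '[{"hand":0,"tx":-0.001,"ty":0,"tz":-0.001,"spin":0},{"hand":0,"tx":0,"ty":0,"tz":-0.006,"spin":0},{"hand":0,"tx":0,"ty":0,"tz":-0.015,"spin":0},{"hand":0,"tx":0,"ty":0,"tz":-0.025,"spin":0},{"hand":0,"tx":0,"ty":0,"tz":-0.025,"spin":0}]';  python3 -m creep '[{"hand":0,"tx":0,"ty":0,"tz":-0.025,"spin":0},{"hand":0,"tx":0,"ty":0,"tz":-0.02,"spin":0},{"hand":0,"tx":0,"ty":0,"tz":-0.01,"spin":0},{"hand":0,"tx":0,"ty":0,"tz":0,"spin":0}]'
python3 -c "
from h import *
print(delta([520.5,-241,280]))"
```

```text
time: 10.92
tool_pos: [561.0, 357.3, 226.6]
tcp_rot: [-3.141, -0.001, 1.741]
contact_force: [0.1, 0.6, -3.2]
grip_width: 19.4
finger_force: 29.9
time: 11.42
tool_pos: [561.3, 356.9, 281.1]
tcp_rot: [3.14, -0.001, 1.741]
contact_force: [-0.1, 0.8, -4.0]
grip_width: 19.4
finger_force: 29.9
(array([-582.3, -141.7,    0.6]), array([ 1.7993e+02, -4.0000e-02,  9.9770e+01]), array([561.3, 356.9, 281.1]))
```

```bash
python3 -m creep '[{"hand":0,"tx":-0.015,"ty":-0.004,"tz":0,"spin":0},{"hand":0,"tx":-0.03,"ty":-0.007,"tz":0,"spin":0},{"hand":0,"tx":-0.04,"ty":-0.01,"tz":0,"spin":0},{"hand":0,"tx":-0.04,"ty":-0.01,"tz":0,"spin":0},{"hand":0,"tx":-0.04,"ty":-0.01,"tz":0,"spin":0}]';  python3 -m creep '[{"hand":0,"tx":-0.04,"ty":-0.01,"tz":0,"spin":0},{"hand":0,"tx":-0.04,"ty":-0.01,"tz":0,"spin":0},{"hand":0,"tx":-0.04,"ty":-0.01,"tz":0,"spin":0},{"hand":0,"tx":-0.04,"ty":-0.01,"tz":0,"spin":0},{"hand":0,"tx":-0.04,"ty":-0.01,"tz":0,"spin":0}]'; python3 -m creep '[{"hand":0,"tx":-0.04,"ty":-0.01,"tz":0,"spin":0},{"hand":0,"tx":-0.04,"ty":-0.01,"tz":0,"spin":0},{"hand":0,"tx":-0.04,"ty":-0.01,"tz":0,"spin":0},{"hand":0,"tx":-0.04,"ty":-0.01,"tz":0,"spin":0},{"hand":0,"tx":-0.035,"ty":-0.008,"tz":0,"spin":0}]'; python3 -m creep '[{"hand":0,"tx":-0.022,"ty":-0.003,"tz":0,"spin":5},{"hand":0,"tx":0,"ty":0,"tz":0,"spin":9},{"hand":0,"tx":0,"ty":0,"tz":0,"spin":9},{"hand":0,"tx":0,"ty":0,"tz":0,"spin":4.4},{"hand":0,"tx":0,"ty":0,"tz":0,"spin":0}]'
python3 -c "
from h import *
print(delta([520.5,-241,280]))
a=snap('wrist','w4.png');b=snap('side','b4.png')
cv2.imwrite('pics/v4.png',np.hstack([cv2.resize(a['color'],(400,250)),cv2.resize(b['color'][60:235,230:510],(400,250))])[:,:,::-1])"
```

```text
time: 12.05
tool_pos: [547.9, 184.6, 279.6]
tcp_rot: [-3.14, 0.0, 1.741]
contact_force: [0.7, -0.4, -3.1]
grip_width: 19.1
finger_force: 29.9
time: 12.68
tool_pos: [532.1, -20.7, 279.8]
tcp_rot: [-3.14, -0.0, 1.74]
contact_force: [1.0, -1.0, -3.3]
grip_width: 19.4
finger_force: 29.9
time: 13.3
tool_pos: [517.6, -220.8, 279.7]
tcp_rot: [-3.14, -0.001, 1.74]
contact_force: [0.8, 0.7, -3.5]
grip_width: 18.9
finger_force: 29.9
time: 13.92
tool_pos: [518.9, -241.5, 279.8]
tcp_rot: [-3.14, -0.0, 1.263]
contact_force: [0.1, -0.8, -3.4]
grip_width: 19.3
finger_force: 29.9
(array([ 0.9,  1.4, -0.2]), array([-1.7991e+02, -1.0000e-02,  7.2360e+01]), array([ 518.9, -241.5,  279.8]))
```

View pics/v4.png

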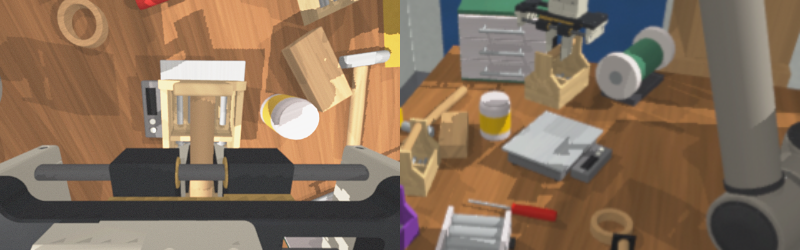

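The wrist and side views show the box hanging level over the pan and lined up with it. The jar and the housing are clear of the box. I'll lower it.

```bash
python3 -m creep '[{"hand":0,"tx":0.002,"ty":0.003,"tz":0.015,"spin":0},{"hand":0,"tx":0,"ty":0,"tz":0.03,"spin":0},{"hand":0,"tx":0,"ty":0,"tz":0.03,"spin":0},{"hand":0,"tx":0,"ty":0,"tz":0.025,"spin":0},{"hand":0,"tx":0,"ty":0,"tz":0.012,"spin":0}]';  python3 -m creep '[{"hand":0,"tx":0,"ty":0,"tz":0.004,"spin":0},{"hand":0,"tx":0,"ty":0,"tz":0,"spin":0},{"hand":0,"tx":0,"ty":0,"tz":0,"spin":0}]'
python3 -c "
from h import *
print(delta([522.2,-240.2,150]))
a=snap('scene','a5.png');b=snap('side','b5.png')
cv2.imwrite('pics/v5.png',np.hstack([cv2.resize(a['color'][100:225,190:315],(400,400)),cv2.resize(b['color'][85:210,285:410],(400,400))])[:,:,::-1])"
```

```text
time: 14.65
tool_pos: [522.5, -239.5, 166.1]
tcp_rot: [-3.138, -0.001, 1.263]
contact_force: [0.2, -0.5, -3.6]
grip_width: 18.9
finger_force: 29.9
time: 15.02
tool_pos: [523.8, -240.5, 165.5]
tcp_rot: [3.14, 0.001, 1.263]
contact_force: [-0.2, 0.1, -3.7]
grip_width: 19.2
finger_force: 29.9
(array([-0.2, -1.7, 15.5]), array([1.7989e+02, 3.0000e-02, 7.2350e+01]), array([ 523.8, -240.5,  165.5]))
```

View pics/v5.png

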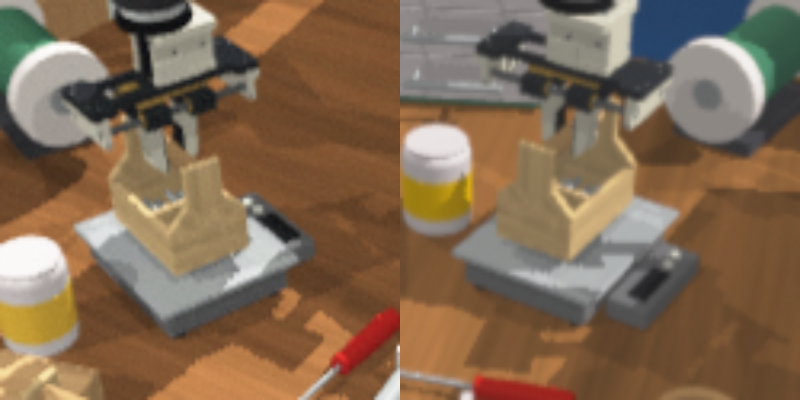

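Both views show the box about 15 mm over the pan and nearly central. The lower corners are at about crop (178,272), (247,243) and (118,212) in the left half, and (572,261), (634,196) and (497,232) in the right half.

```bash
python3 - <<'E'
from h import *
a=load('a5.png');b=load('b5.png')
A=np.array([onz(a,(x/3.2+190,y/3.2+100),65.5) for x,y in((178,272),(247,243),(118,212))])
B=np.array([onz(b,((x-400)/3.2+285,y/3.2+85),65.5) for x,y in((572,261),(634,196),(497,232))])
for P in(A,B): print(P, (P[1]+P[2])/2,np.linalg.norm(P[1]-P[0]),np.linalg.norm(P[2]-P[0]))
E
```

```text
[[ 581.1 -194.8   65.5]
 [ 498.9 -168.5   65.5]
 [ 534.1 -328.2   65.5]] [ 516.5  -248.35   65.5 ] 86.30486660669843 141.4374773530693
[[ 497.5 -161.1   65.5]
 [ 456.7 -306.    65.5]
 [ 586.5 -193.    65.5]] [ 521.6 -249.5   65.5] 150.53454752979465 94.54422245700687
```

Box centre is about (519, -249) and its sizes check out. I shift +5 mm along tool x and set it down.

```bash
python3 -m creep '[{"hand":0,"tx":0.005,"ty":0,"tz":0.004,"spin":0},{"hand":0,"tx":0,"ty":0,"tz":0.005,"spin":0},{"hand":0,"tx":0,"ty":0,"tz":0.003,"spin":0},{"hand":0,"tx":0,"ty":0,"tz":0.001,"spin":0},{"hand":0,"tx":0,"ty":0,"tz":0,"spin":0}]';  python3 -m creep '[{"hand":0,"tx":0,"ty":0,"tz":0.001,"spin":0},{"hand":0,"tx":0,"ty":0,"tz":0,"spin":0}]'; python3 -m creep '[{"hand":0,"tx":0,"ty":0,"tz":0.001,"spin":0},{"hand":0,"tx":0,"ty":0,"tz":0,"spin":0}]'
```

```text
time: 15.75
tool_pos: [524.9, -235.5, 151.5]
tcp_rot: [-3.142, 0.0, 1.263]
contact_force: [0.1, 0.6, -3.5]
grip_width: 19.0
finger_force: 29.9
time: 16.0
tool_pos: [524.9, -235.5, 150.6]
tcp_rot: [3.141, 0.0, 1.263]
contact_force: [-1.1, 0.5, -3.5]
grip_width: 19.2
finger_force: 29.9
time: 16.25
tool_pos: [524.9, -235.6, 150.1]
tcp_rot: [3.141, 0.0, 1.263]
contact_force: [-2.8, 0.5, 2.8]
grip_width: 19.1
finger_force: 29.9
```

Contact shows as +2.8 N. Release and rise.

```bash
python3 -m creep '[{"hand":0.3,"tx":0,"ty":0,"tz":0,"spin":0},{"hand":0.7,"tx":0,"ty":0,"tz":0,"spin":0},{"hand":0.7,"tx":0,"ty":0,"tz":0,"spin":0},{"hand":0.7,"tx":0,"ty":0,"tz":0,"spin":0},{"hand":0.7,"tx":0,"ty":0,"tz":0,"spin":0}]';  python3 -m creep '[{"hand":0.7,"tx":0,"ty":0,"tz":-0.01,"spin":0},{"hand":0.7,"tx":0,"ty":0,"tz":-0.03,"spin":0},{"hand":0.7,"tx":0,"ty":0,"tz":-0.04,"spin":0},{"hand":0.7,"tx":0,"ty":0,"tz":-0.04,"spin":0},{"hand":0.7,"tx":0,"ty":0,"tz":-0.02,"spin":0}]'; python3 -m creep '[{"hand":0.7,"tx":0,"ty":0,"tz":0,"spin":0},{"hand":0.7,"tx":0,"ty":0,"tz":0,"spin":0}]'
python3 -c "
from h import *
a=snap('scene','a6.png');b=snap('side','b6.png')
cv2.imwrite('pics/v6.png',np.hstack([cv2.resize(a['color'][100:225,190:315],(400,400)),cv2.resize(b['color'][85:210,285:410],(400,400))])[:,:,::-1])"
```

```text
time: 16.88
tool_pos: [524.9, -235.5, 149.5]
tcp_rot: [3.142, 0.0, 1.263]
contact_force: [0.1, -0.5, 0.2]
grip_width: 62.4
finger_force: 0.0
time: 17.5
tool_pos: [525.4, -235.7, 293.0]
tcp_rot: [3.137, 0.001, 1.263]
contact_force: [0.5, -0.5, -0.9]
grip_width: 64.1
finger_force: 0.0
time: 17.75
tool_pos: [524.5, -235.2, 288.7]
tcp_rot: [-3.14, -0.0, 1.263]
contact_force: [0.0, 0.9, -0.7]
grip_width: 64.2
finger_force: 0.0
```

View pics/v6.png

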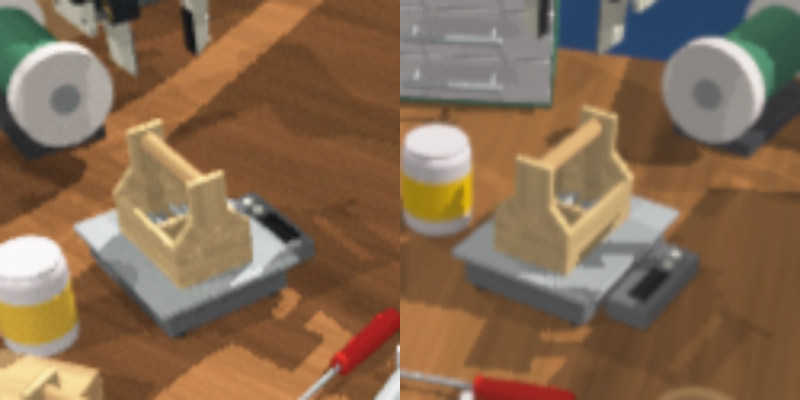

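The box stands upright on the pan with the gripper clear. I'll check the centring from its corners: (181,286), (252,257) and (121,228) left; (568,274), (631,210) and (495,245) right.

```bash
python3 - <<'E'
from h import *
a=load('a6.png');b=load('b6.png')
A=np.array([onz(a,(x/3.2+190,y/3.2+100),50) for x,y in((181,286),(252,257),(121,228))])
B=np.array([onz(b,((x-400)/3.2+285,y/3.2+85),50) for x,y in((568,274),(631,210),(495,245))])
for P in(A,B): print((P[1]+P[2])/2,np.linalg.norm(P[1]-P[0]),np.linalg.norm(P[2]-P[0]))
E
```

```text
[ 520.05 -241.4    50.  ] 88.23264701911644 136.76860019755992
[ 522.9  -245.65   50.  ] 148.25235242652982 93.03961521846485
```

The box centre is within about 3 mm of the pan centre (521, -244), so I hand it in.

```bash
python3 -c "
from plant import close_job
print(close_job())"
```

```text
the job is handed in; nothing more can be done
None
```

The job is handed in: the nail box was moved along the rollers to the end stop (stop force felt; for part of the way the grip held about 3 N of its weight, so it may have been only lightly on the rollers there), lifted by its dowel, set upright within about 3 mm of the pan's middle and released, at about 18 s of the 43 s allowed.

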